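# Find the stamped crate and push it to the dispatch rail

## Task

Tip both white crates over, away from you, onto their far sides so that their undersides face you and you can see which one is stamped underneath. Only when both lie tipped, push the stamped one, still lying on its side, straight ahead along the worktop until its mouth lies squarely against the aluminium dispatch rail; leave the other lying where it fell. Do it all by pushing: do not lift or carry either crate, and leave the other things on the worktop alone.

Things in the scene. Friction and masses are not known exactly. Their poses are not given: they have to be found in the camera images.
- crate_a: one of two identical white plastic crates, empty and open at the top: 70 mm deep (own x), 100 mm wide (own y), 100 mm high (own z), walls 4 mm, about 0.25 kg, a hand slot in each of the two 70 mm side walls, plain flat front and back panels. They stand side by side, either one on the left, own x roughly away from the robot. Origin: centre of the underside; z runs from the underside to the open mouth
- crate_b: one of two identical white plastic crates, empty and open at the top: 70 mm deep (own x), 100 mm wide (own y), 100 mm high (own z), walls 4 mm, about 0.25 kg, a hand slot in each of the two 70 mm side walls, plain flat front and back panels. They stand side by side, either one on the left, own x roughly away from the robot. Origin: centre of the underside; z runs from the underside to the open mouth
- crate_a_mid (a point): middle of crate_a, half-way up (50 mm from its underside); axes as the crate
- crate_b_mid (a point): middle of crate_b, half-way up (50 mm from its underside); axes as the crate
- crate_a_rim (a point): centre of the open mouth of crate_a, 100 mm from its underside; axes as the crate
- crate_b_rim (a point): centre of the open mouth of crate_b, 100 mm from its underside; axes as the crate
- stamp (a point): centre of the stamp, a dark inked ring 64 mm across with a diagonal cross in it, in the middle of the underside of one of the two crates (its origin coincides with that crate's); the other underside is bare. Out of sight while the crate stands
- dispatch_rail: fixed bright aluminium angle bar lying across the worktop beyond the crates, 560 mm long (own y) and 22 mm high. Origin: middle of its front (near) face, at the worktop; own x points away from the robot, square to the rail
- dropper: brown dropper bottle, 36 mm wide, 104 mm high, standing between the two crates' paths; bystander; origin centre of its underside
- marker: white marker pen with a red cap, 122 mm long, lying lengthways between the crates; bystander; origin under its middle
- tape_roll: roll of tape, 62 mm across, 19 mm high, to the left of the crates; bystander; origin centre of its underside
- petri_dish: petri dish, 62 mm across, 16 mm high, to the right of the crates; bystander; origin centre of its underside
There are look-alikes about, which are no part of the job. What is shaped like the crate_a but purple or turquoise is not meant.

How it is judged:
By the outcome, as a careful person would: the job done as asked, in the order asked, and still so for the second after the job is handed in, with the robot touching nothing.
It also fails if it takes over 58 s, if anything falls off the work surface, if the arm or the gripper's body presses on something with over 40 N, if the wrist force passes 120 N, or if a joint passes its speed limit or range.

## Robot

A 6-joint arm with a two-finger parallel gripper is mounted at the origin on a cart in front of the work surface, level with it; the furniture and walls round the work are solid. World frame = base frame: x ahead of the robot, y to its left, z up, the work surface at z = 0. Lengths are in m, angles in degrees, forces in N, time in s.
With the tool pointing down it reaches from about 0.3 to 0.75 m from the base axis. Payload 8.5 kg.
Tool frame: the origin (TCP) lies on the centre line of the jaws, within the pads' length; the fingertips stand 17 mm ahead of it and the grasp point (between the pads) lies 2 mm behind it; z points along the fingers, y is the line along which they close (so a half turn about z gives the same grasp; the last joint's range is limited). The gripper opens to 85 mm and grips with 20 to 120 N. Pads are 22 mm wide; open, the fingers measure 114 mm over their backs; the gripper's body (76 mm by 85 mm) begins 54 mm behind the grasp point. The pads swing forward as they close: fully open they stand 13 mm farther back than shut.
Start: joints at [53.096, 21.807, 74.336, -0, 83.858, -12.336], TCP at [0.229, 0.5, 0.248] pointing down, gripper open.
Joint ranges: [-178.18, 178.18], [-50.72, 133.34], [12.68, 142.11], [-81.47, 261.47], [9.98, 163.14], [-165.26, 165.26]. Speed limits (degrees/s): [136.94, 136.94, 180, 180, 180, 180].

## Interface

Orientations are given as a 3x3 rotation matrix whose columns are the frame's x, y, z axes.
In Python, from rig import env gives the robot as it stands.
- The arm moves only by the shell command python3 -m handwheel 'ROWS' [OPENING] [FORCE]. ROWS is JSON, a list that holds one entry, the list of rows, each a list of 4 numbers: the shift along the tool's x, y, z in m, then the turn about the tool's z in rad. In form: [[[x, y, z, roll], ...]]. A call has 1 to 5 rows; each row shifts and turns the commanded pose from where the row before left it, along the tool's axes as they then stand; what a row does not reach is not made up. A row lasts 1/12 s, in which the tool goes at most 41.7 mm and 7.16 degrees, less where a joint would pass 70% of its speed; a pose out of reach is approached as far as the arm can. A call is refused whole if a number of a shift passes 0.0417 or a number of a turn 0.125, either way. A call with a gripper value outside its range is refused whole. OPENING is the opening in per cent of the stroke, from 0 (shut) to 100 (fully open), set as the call begins (- or left out, the last holds). The fingers move at their own pace and stop on an object; FORCE is the grip in N (left out, the last holds). Time passes only in rows, so rows that do not move let the fingers close. It gives the time, the measured TCP pose, the force and the opening at its end, in the units of the state.
- env.observe(): the state, without advancing time (a new reading comes with each control period).
- env.get_image(name): name is "side" or "top" or "wrist"; returns (picture, depth): 480x640x3 uint8, red, green, blue; 480x640 float32, m along the optical axis (not along the pixel's ray), 0 where there is no reading.
- env.camera_params(name): a dict with "K" (3x3 intrinsics, pixels), "D" ([k1, k2, p1, p2, k3] as OpenCV has them; the pictures are not rectified), "rvec" (rotation vector, rad) and "tvec" (3), from world to camera coordinates, as OpenCV has them. Camera axes: x right, y down, z forward; pixel columns grow to the right and rows downward; lengths in m; the calibration is good to about 2 mm. A picture is of the moment at which its call begins: read the wrist's pose just before it. camera_params takes no time and is no camera call; for the wrist camera it gives the pose at the moment of the call.
- env.close_job(): hands the job in, once; it reports no verdict.
The state is a dict: "time_s": time; "q": joint angles; "qvel": joint speeds; "joint_efforts": joint torques, N m; "position": TCP position; "tool_rot": TCP orientation; "ft_force": force on the tool from outside, world axes, zero at the start; "wrist_torque": the same for the moment, N m; "grip_width": finger opening in m.
Only numpy, scipy, OpenCV 4.12 (cv2) and the standard library are available. Lean on these libraries where they do the work, as an engineer would, in place of code of your own. Each camera call takes 0.05 s, during which the arm holds its last target. There are 200 camera calls.

## Working session

There is one attempt and no reset: what is moved stays moved. The work goes in short steps, Python scripts to look and compute and a shell command to move; the robot and the scene stay as the last step left them, time stands still between calls to the robot, and variables do not carry over. Pictures are saved under pics/ and viewed, on a budget of 10 in all, crops included, one or two more only if the job needs it, and the job is handed in when it is done.

```bash
ls; mkdir -p pics; cat > h.py <<'E'
import numpy as np, cv2
from rig import env
def snap(name,fn,crop=None,scale=1):
    im,d=env.get_image(name); np.save('pics/'+fn+'_d.npy',d); np.save('pics/'+fn+'_i.npy',im)
    o=im[:,:,::-1]
    cv2.imwrite('pics/'+fn+'.png',o); return im,d
def px2w(name,pts,depth=None,z=None,P=None):
    P=P or env.camera_params(name); K,D=np.array(P['K']),np.array(P['D'])
    R=cv2.Rodrigues(np.array(P['rvec'],float))[0]; t=np.array(P['tvec'],float).ravel()
    n=cv2.undistortPoints(np.array(pts,float).reshape(-1,1,2),K,D).reshape(-1,2)
    out=[]
    for i,(a,b) in enumerate(n):
        r=R.T@np.array([a,b,1]); c=-R.T@t
        if z is not None: s=(z-c[2])/r[2]
        else: s=depth[int(round(pts[i][1])),int(round(pts[i][0]))]
        out.append(c+s*r)
    return np.array(out)
E
python3 - <<'E'
from h import *
o=env.observe(); print({k:np.round(v,3).tolist() for k,v in o.items()})
snap('top','top0'); snap('side','side0')
for n in('top','side'):
    P=env.camera_params(n); R=cv2.Rodrigues(np.array(P['rvec'],float))[0]; print(n,-R.T@np.array(P['tvec']).ravel(),R[2])
E
```

```text
pics
{'time_s': 0.0, 'q': [53.095, 21.84, 74.388, -0.001, 83.857, -12.336], 'qvel': [0.081, -0.03, -0.101, 0.016, 0.039, 0.053], 'joint_efforts': [-0.004, -44.847, -23.127, -0.0, 0.005, -0.0], 'position': [0.229, 0.5, 0.248], 'tool_rot': [[-0.909, 0.416, -0.001], [0.416, 0.909, -0.001], [0.0, -0.001, -1.0]], 'ft_force': [0.26, 0.131, -0.536], 'wrist_torque': [0.02, 0.023, -0.012], 'grip_width': 0.085}
top [ 0.31637477 -0.01539019  1.26007911] [ 0.19673636  0.00341626 -0.98045047]
side [0.39765303 1.12069669 0.92014865] [ 0.09868876 -0.80412022 -0.5862177 ]
```

View pics/top0.png

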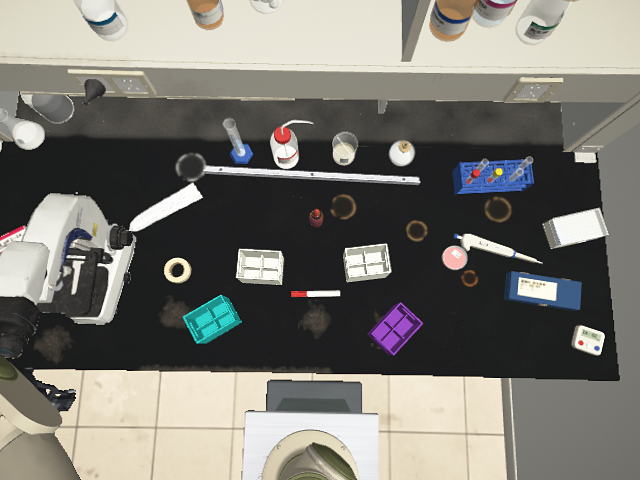

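View pics/side0.png

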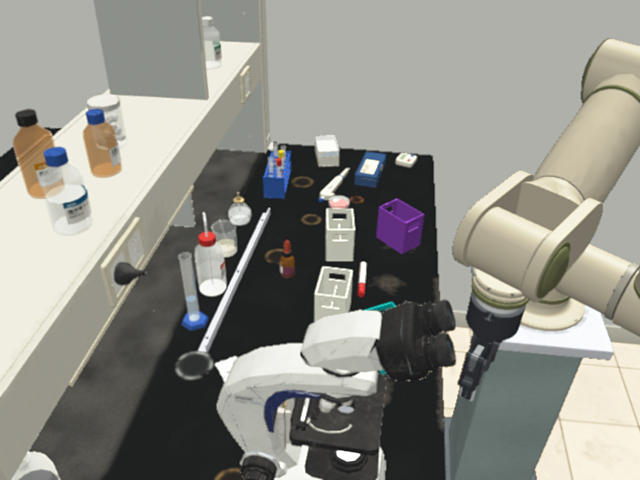

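Top view: the white crates are at about (260,266) and (367,262). The purple (396,328) and turquoise (212,319) ones are look-alikes and are ignored. The rail runs (205,172) to (420,181), the dropper is at (316,217), the marker at (316,294), the tape at (177,270) and the dish at (455,258).

```bash
python3 - <<'E'
import cv2
im=cv2.imread('pics/top0.png')[155:355,170:430]
cv2.imwrite('pics/crop0.png',cv2.resize(im,None,fx=3,fy=3,interpolation=cv2.INTER_CUBIC))
E
```

```text
(no output)
```

View pics/crop0.png

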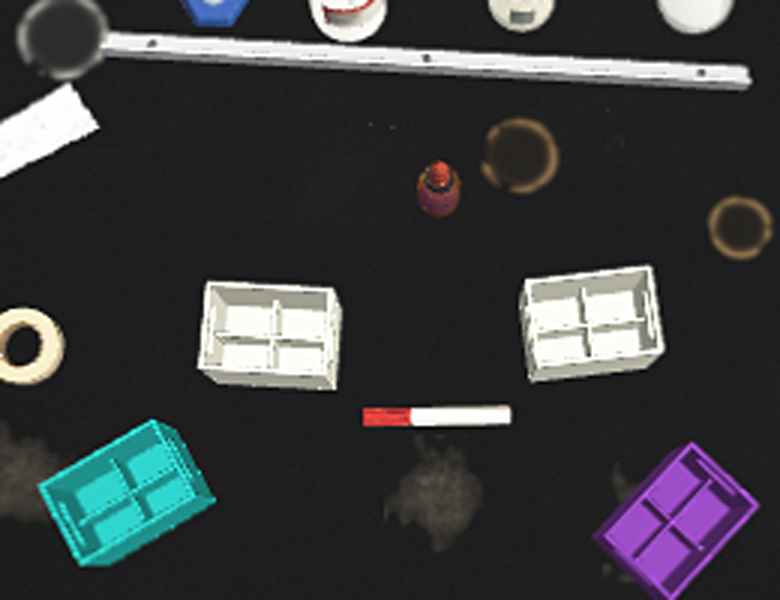

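Crop: the left crate's rim corners are (206,281),(334,289),(332,377),(200,369). The right crate's are (524,278),(650,266),(662,352),(528,369). The rail's near foot runs (107,55) to (748,90).

```bash
python3 - <<'E'
from h import *
f=lambda L:(np.array(L,float)/3+[170,155])
d=np.load('pics/top0_d.npy')
for n,c in dict(L=[(206,281),(334,289),(332,377),(200,369)],R=[(524,278),(650,266),(662,352),(528,369)]).items():
    p=px2w('top',f(c),z=.1); print(n,p.round(3).tolist(),'c',p.mean(0).round(3), 'sides',[round(np.linalg.norm(p[i]-p[i-1]),3) for i in range(4)])
    e=(p[0]-p[1])+(p[3]-p[2]); print('yaw(own y dir) deg',np.degrees(np.arctan2(-e[0],e[1])))
    e=(p[0]-p[3])+(p[1]-p[2]); print('yaw from x dir',np.degrees(np.arctan2(e[1],e[0])))
p=px2w('top',f([(107,55),(428,73),(748,90)]),z=0);print('rail',p.round(3).tolist());e=p[0]-p[2];print(np.linalg.norm(e),np.degrees(np.arctan2(-e[0],e[1])))
print('dropper,marker ends,tape,dish',px2w('top',f([(439,205),(363,417),(511,416),(23,345)])
 ,z=0.01).round(3).tolist(),px2w('top',[(455,258)],z=0.01).round(3))
print(px2w('top',f([(439,172)]),z=.1).round(3))
print(px2w('top',f([(40,490),(84,566),(215,503),(155,420),(595,537),(668,597),(758,506),(691,443)]),z=.1).round(3).tolist())
# depth extraction of white rims 
w=px2w('top',[(x,y) for y in range(220,300) for x in range(220,400)],depth=d)
for lo,hi in((0.02,.25),(-.25,-.02)):
    m=w[(w[:,2]>.094)&(w[:,2]<.11)&(w[:,1]>lo)&(w[:,1]<hi)&(w[:,0]>.4)]
    if len(m): print(len(m),cv2.minAreaRect(m[:,:2].astype(np.float32)))
E
```

```text
L [[0.526, 0.176, 0.1], [0.521, 0.076, 0.1], [0.452, 0.075, 0.1], [0.457, 0.177, 0.1]] c [0.489 0.126 0.1  ] sides [np.float64(0.069), np.float64(0.1), np.float64(0.069), np.float64(0.102)]
yaw(own y dir) deg -2.4999320947297825
yaw from x dir -0.1392679291140402
R [[0.533, -0.073, 0.1], [0.544, -0.172, 0.1], [0.477, -0.181, 0.1], [0.461, -0.077, 0.1]] c [ 0.504 -0.126  0.1  ] sides [np.float64(0.072), np.float64(0.099), np.float64(0.068), np.float64(0.105)]
yaw(own y dir) deg 7.516422548976778
yaw from x dir 5.096364402035203
rail [[0.743, 0.289, 0.0], [0.733, 0.008, 0.0], [0.722, -0.272, 0.0]]
0.5611584346372864 -2.1717700933766415
dropper,marker ends,tape,dish [[0.612, -0.004, 0.01], [0.43, 0.055, 0.01], [0.433, -0.068, 0.01], [0.485, 0.341, 0.01]] [[ 0.529 -0.355  0.01 ]]
[[ 0.618 -0.005  0.1  ]]
[[0.362, 0.294, 0.1], [0.306, 0.256, 0.1], [0.355, 0.16, 0.1], [0.417, 0.21, 0.1], [0.335, -0.128, 0.1], [0.292, -0.183, 0.1], [0.36, -0.252, 0.1], [0.407, -0.202, 0.1]]
283 ((0.4656499922275543, 0.1453312635421753), (0.13163919746875763, 0.12119987607002258), 87.83793640136719)
275 ((0.5046417713165283, -0.1265454739332199), (0.07036709785461426, 0.10024479776620865), 7.749162673950195)
```

Measured sizes agree with those given (rims 100 x 70, rail 560 mm). The left crate is at (0.489, 0.126) with yaw about -2°, and the right one at (0.504, -0.126) with yaw about 7.6°. The rail's yaw is about -2.2° and its face is at x ≈ 0.733. I'll take the left crate first: two-finger pushing, tool y along the crate's y.

```bash
python3 -m handwheel '[[[0,0,0,-0.0986],[0,0,0,-0.0986],[0,0,0,-0.0986],[0,0,0,-0.0986]]]' 60 >/dev/null
python3 -m handwheel '[[[-0.0166,-0.0305,0,0],[-0.0166,-0.0305,0,0],[-0.0166,-0.0305,0,0],[-0.0166,-0.0305,0,0],[-0.0166,-0.0305,0,0]]]' >/dev/null
python3 -m handwheel '[[[-0.0166,-0.0305,0,0],[-0.0166,-0.0305,0,0],[-0.0166,-0.0305,0,0],[-0.0166,-0.0305,0,0],[-0.0166,-0.0305,0,0]]]' >/dev/null
python3 -m handwheel '[[[-0.0166,-0.0305,0,0],[-0.0166,-0.0305,0,0],[0,0,0.02,0],[0,0,0.02,0],[0,0,0,0]]]'
python3 -c "
from h import *
o=env.observe();print(o['tool_rot'])"
```

```text
time_s: 1.68
position: [0.4138, 0.1269, 0.2054]
tool_rot: [[-0.999, 0.036, -0.007], [0.036, 0.999, -0.0], [0.006, -0.0, -1.0]]
ft_force: [-1.2, 0.7, -0.3]
grip_width: 0.0516
[[-9.99332973e-01  3.59337764e-02 -6.50941105e-03]
 [ 3.59355472e-02  9.99354098e-01 -1.55237577e-04]
 [ 6.49962833e-03 -3.89053277e-04 -9.99978802e-01]]
```

```bash
python3 -m handwheel '[[[0,0,0.034,0],[0,0,0.034,0],[0,0,0.034,0],[-0.01,0,0,0],[-0.01,0,0,0]]]'
python3 -m handwheel '[[[-0.006,0,0,0],[-0.006,0,0,0],[-0.006,0,0,0],[-0.006,0,0,0],[-0.006,0,0,0]]]'
python3 - <<'E'
from h import *
snap('side','side1'); im=cv2.imread('pics/side1.png')[180:360,250:450]
cv2.imwrite('pics/side1c.png',cv2.resize(im,None,fx=3,fy=3))
E
```

```text
time_s: 2.1
position: [0.4358, 0.1271, 0.1068]
tool_rot: [[-0.999, 0.034, -0.002], [0.034, 0.999, -0.0], [0.002, -0.0, -1.0]]
ft_force: [0.4, -0.8, 1.4]
grip_width: 0.0515
time_s: 2.52
position: [0.4659, 0.1259, 0.1071]
tool_rot: [[-0.999, 0.034, 0.001], [0.034, 0.999, 0.0], [-0.001, 0.0, -1.0]]
ft_force: [-1.4, -0.1, 1.6]
grip_width: 0.0513
```

View pics/side1c.png

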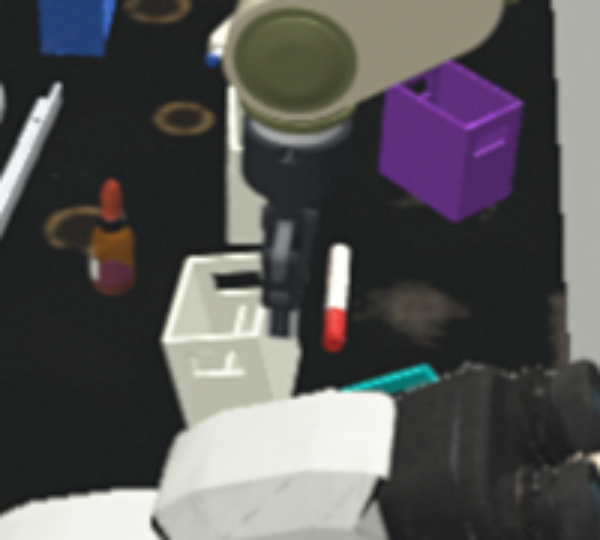

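The side view shows the finger tips on the near rim of the left crate (crop 280,330). The crate may be starting to tilt; I'll check that with depth.

```bash
cat >> h.py <<'E'
def prof(fn,box,name='side',us=(180,460),vs=(130,420),wmin=150):
    d=np.load(f'pics/{fn}_d.npy'); im=np.load(f'pics/{fn}_i.npy').astype(int)
    px=[(x,y) for y in range(*vs) for x in range(*us) if d[y,x]>0 and im[y,x].min()>wmin and np.ptp(im[y,x])<40]
    w=px2w(name,px,depth=d); x0,x1,y0,y1=box
    m=w[(w[:,0]>x0)&(w[:,0]<x1)&(w[:,1]>y0)&(w[:,1]<y1)&(w[:,2]>-.01)&(w[:,2]<.14)]
    for a in np.arange(x0,x1,.01):
        k=m[(m[:,0]>=a)&(m[:,0]<a+.01)]
        if len(k)>3: print(f'x {a:.2f} n{len(k)} z {k[:,2].min():.3f}..{k[:,2].max():.3f}  y {k[:,1].min():.3f}..{k[:,1].max():.3f}')
E
python3 - <<'E'
from h import *
for f in('side0','side1'): print(f); prof(f,(.42,.66,.05,.2))
E
```

```text
side0
x 0.45 n136 z -0.001..0.104  y 0.081..0.183
x 0.46 n161 z 0.021..0.102  y 0.079..0.184
x 0.47 n162 z 0.019..0.103  y 0.078..0.185
x 0.48 n191 z 0.023..0.103  y 0.077..0.184
x 0.49 n175 z 0.017..0.101  y 0.077..0.183
x 0.50 n200 z 0.019..0.102  y 0.078..0.184
x 0.51 n248 z 0.018..0.101  y 0.076..0.183
x 0.52 n228 z 0.019..0.104  y 0.080..0.183
side1
x 0.45 n15 z 0.000..0.031  y 0.082..0.140
x 0.46 n117 z 0.023..0.094  y 0.087..0.181
x 0.47 n124 z 0.048..0.102  y 0.124..0.183
x 0.48 n145 z 0.045..0.117  y 0.141..0.187
x 0.49 n158 z 0.039..0.115  y 0.078..0.183
x 0.50 n193 z 0.034..0.111  y 0.079..0.183
x 0.51 n215 z 0.026..0.107  y 0.078..0.183
x 0.52 n213 z 0.016..0.107  y 0.077..0.184
x 0.53 n269 z 0.014..0.104  y 0.076..0.184
x 0.54 n189 z 0.059..0.104  y 0.076..0.182
x 0.55 n4 z 0.096..0.098  y 0.152..0.176
```

It is tipping cleanly: the far rim is forward and the pivot is still at x ≈ 0.524. Continue.

```bash
python3 -m handwheel '[[[-0.006,0,0,0],[-0.006,0,0,0],[-0.006,0,0,0],[-0.006,0,0,0],[-0.006,0,0,0]]]'
python3 -m handwheel '[[[-0.006,0,0,0],[-0.006,0,0,0],[-0.006,0,0,0],[-0.006,0,0,0],[0,0,0,0]]]'
python3 - <<'E'
from h import *
snap('side','side2'); prof('side2',(.42,.70,.05,.2))
E
```

```text
time_s: 2.98
position: [0.4959, 0.1248, 0.1063]
tool_rot: [[-0.999, 0.034, 0.0], [0.034, 0.999, 0.0], [-0.0, 0.0, -1.0]]
ft_force: [-0.5, -0.3, 0.9]
grip_width: 0.0515
time_s: 3.4
position: [0.5203, 0.1238, 0.1062]
tool_rot: [[-0.999, 0.035, 0.001], [0.035, 0.999, -0.0], [-0.001, 0.0, -1.0]]
ft_force: [-0.4, -0.1, -0.3]
grip_width: 0.0509
x 0.49 n55 z -0.002..0.069  y 0.082..0.180
x 0.50 n186 z -0.003..0.073  y 0.050..0.182
x 0.51 n197 z -0.002..0.136  y 0.080..0.183
x 0.52 n145 z 0.016..0.097  y 0.139..0.184
x 0.53 n185 z 0.008..0.117  y 0.123..0.183
x 0.54 n201 z -0.002..0.093  y 0.102..0.184
x 0.55 n259 z 0.014..0.098  y 0.077..0.182
x 0.56 n239 z 0.022..0.102  y 0.077..0.182
x 0.57 n219 z 0.025..0.107  y 0.075..0.182
x 0.58 n210 z 0.028..0.109  y 0.081..0.181
x 0.59 n124 z 0.033..0.099  y 0.076..0.180
x 0.60 n107 z 0.038..0.077  y 0.076..0.182
x 0.61 n56 z 0.041..0.055  y 0.078..0.177
x 0.62 n6 z -0.003..0.003  y 0.053..0.106
```

```bash
python3 -m handwheel '[[[0,0,0,0],[0,0,0,0],[0,0,-0.032,0],[0,0,-0.032,0],[0,0,-0.032,0]]]'
python3 -m handwheel '[[[0,0,0,-0.084],[0,0,0,-0.084],[0.0162,-0.0308,0,0],[0.0162,-0.0308,0,0],[0.0162,-0.0308,0,0]]]' >/dev/null
python3 -m handwheel '[[[0.0162,-0.0308,0,0],[0.0162,-0.0308,0,0],[0.0162,-0.0308,0,0],[0.0162,-0.0308,0,0],[0.0162,-0.0308,0,0]]]'
python3 - <<'E'
from h import *
snap('side','side3'); prof('side3',(.42,.70,.05,.2))
E
```

```text
time_s: 3.87
position: [0.5185, 0.124, 0.2034]
tool_rot: [[-0.999, 0.034, -0.001], [0.034, 0.999, -0.0], [0.001, -0.0, -1.0]]
ft_force: [0.5, 0.1, 0.1]
grip_width: 0.0512
time_s: 4.7
position: [0.4224, -0.1386, 0.2025]
tool_rot: [[-0.991, -0.133, 0.0], [-0.133, 0.991, -0.0], [-0.0, -0.0, -1.0]]
ft_force: [0.9, 0.0, 0.8]
grip_width: 0.0512
x 0.53 n291 z 0.005..0.074  y 0.080..0.185
x 0.54 n215 z 0.003..0.073  y 0.077..0.181
x 0.55 n229 z -0.001..0.076  y 0.077..0.182
x 0.56 n225 z 0.001..0.074  y 0.075..0.183
x 0.57 n220 z 0.003..0.075  y 0.078..0.181
x 0.58 n221 z 0.001..0.074  y 0.077..0.181
x 0.59 n218 z -0.002..0.074  y 0.075..0.181
x 0.60 n189 z -0.001..0.075  y 0.077..0.180
x 0.61 n219 z 0.000..0.074  y 0.074..0.179
x 0.62 n258 z -0.001..0.075  y 0.073..0.180
x 0.63 n35 z 0.008..0.072  y 0.094..0.178
x 0.65 n8 z -0.003..0.004  y 0.050..0.093
```

The left crate lies flat (x 0.53 to 0.63, z up to 0.074, y 0.076 to 0.181). Now the right one, same way.

```bash
python3 -m handwheel '[[[0,0,0.032,0],[0,0,0.032,0],[0,0,0.032,0],[-0.015,0,0,0],[-0.015,0,0,0]]]'
python3 -m handwheel '[[[-0.006,0,0,0],[-0.006,0,0,0],[-0.006,0,0,0],[-0.006,0,0,0],[-0.006,0,0,0]]]'
python3 -m handwheel '[[[-0.006,0,0,0],[-0.006,0,0,0],[-0.006,0,0,0],[-0.006,0,0,0],[-0.006,0,0,0]]]'
python3 -m handwheel '[[[-0.006,0,0,0],[-0.006,0,0,0],[-0.006,0,0,0],[-0.006,0,0,0],[0,0,0,0]]]'
python3 - <<'E'
from h import *
snap('side','side4'); prof('side4',(.42,.70,-.2,-.05),wmin=110)
E
```

```text
time_s: 5.17
position: [0.4523, -0.1329, 0.1048]
tool_rot: [[-0.991, -0.132, -0.004], [-0.132, 0.991, 0.002], [0.003, 0.003, -1.0]]
ft_force: [0.3, -0.1, 0.9]
grip_width: 0.0512
time_s: 5.58
position: [0.4832, -0.1294, 0.1067]
tool_rot: [[-0.991, -0.133, 0.0], [-0.133, 0.991, -0.0], [-0.0, -0.0, -1.0]]
ft_force: [-1.0, -0.8, 2.1]
grip_width: 0.0512
time_s: 6.0
position: [0.5134, -0.1254, 0.1064]
tool_rot: [[-0.991, -0.133, 0.0], [-0.133, 0.991, -0.0], [-0.0, -0.0, -1.0]]
ft_force: [-0.6, 0.3, 1.6]
grip_width: 0.0515
time_s: 6.42
position: [0.5375, -0.1222, 0.1062]
tool_rot: [[-0.991, -0.134, 0.001], [-0.134, 0.991, -0.0], [-0.001, -0.0, -1.0]]
ft_force: [-1.0, -0.1, -0.2]
grip_width: 0.0514
x 0.42 n7 z -0.002..0.014  y -0.081..-0.051
x 0.43 n14 z -0.003..0.018  y -0.088..-0.050
x 0.44 n9 z -0.003..0.012  y -0.089..-0.053
x 0.51 n21 z -0.003..0.071  y -0.184..-0.065
x 0.52 n148 z -0.004..0.124  y -0.197..-0.067
x 0.53 n138 z -0.000..0.095  y -0.166..-0.065
x 0.54 n144 z 0.004..0.125  y -0.126..-0.064
x 0.55 n166 z 0.007..0.081  y -0.169..-0.061
x 0.56 n167 z 0.009..0.086  y -0.168..-0.062
x 0.57 n169 z 0.016..0.090  y -0.173..-0.059
x 0.58 n151 z 0.016..0.091  y -0.169..-0.058
x 0.59 n154 z 0.016..0.096  y -0.164..-0.057
x 0.60 n188 z 0.018..0.098  y -0.164..-0.056
x 0.61 n131 z 0.020..0.099  y -0.158..-0.055
x 0.62 n60 z 0.027..0.091  y -0.161..-0.058
x 0.63 n63 z 0.027..0.060  y -0.161..-0.083
x 0.64 n5 z -0.003..0.002  y -0.186..-0.166
```

It is past balance and falling. Raise, retreat, and get the wrist camera's geometry.

```bash
python3 -m handwheel '[[[0,0,0,0],[0,0,0,0],[0,0,-0.032,0],[0,0,-0.032,0],[0.03,0,-0.02,0]]]'
python3 -m handwheel '[[[0.038,0,0,0],[0.038,0,0,0],[0.038,0,0,0],[0.03,0,0,0],[0,0,0,0]]]'
python3 - <<'E'
from h import *
P=env.camera_params('wrist');R=cv2.Rodrigues(np.array(P['rvec'],float))[0];print('wc',-R.T@np.array(P['tvec']).ravel(),'fwd',R[2],'right',R[0],np.array(P['K'])[0])
for c in((.53,.127,.035),(.54,-.115,.035)):
    print(cv2.projectPoints(np.array([c]),np.array(P['rvec'],float),np.array(P['tvec'],float),np.array(P['K']),np.array(P['D']))[0])
snap('wrist','wr1'); snap('top','top1');prof('top1',(.42,.70,-.2,-.05),name='top',wmin=110)
E
```

```text
time_s: 6.88
position: [0.5096, -0.1268, 0.1929]
tool_rot: [[-0.991, -0.134, 0.005], [-0.134, 0.991, -0.002], [-0.005, -0.003, -1.0]]
ft_force: [-1.5, -0.7, 1.2]
grip_width: 0.0511
time_s: 7.3
position: [0.3598, -0.1448, 0.1903]
tool_rot: [[-0.991, -0.131, -0.002], [-0.131, 0.991, 0.001], [0.002, 0.001, -1.0]]
ft_force: [0.5, 0.3, 0.1]
grip_width: 0.0514
wc [ 0.29079893 -0.15518789  0.31567094] fwd [ 0.27004993  0.03647175 -0.96215531] right [-1.31160225e-01  9.91360887e-01  7.65841274e-04] [391.54463737   0.         317.00321883]
[[[593.55267304 450.17280275]]]
[[[324.98041963 432.64202763]]]
x 0.42 n6 z 0.009..0.018  y -0.064..-0.052
x 0.43 n24 z 0.010..0.020  y -0.064..-0.052
x 0.44 n6 z 0.009..0.016  y -0.064..-0.052
x 0.53 n26 z 0.007..0.074  y -0.086..-0.072
x 0.54 n145 z 0.005..0.077  y -0.163..-0.070
x 0.55 n195 z 0.005..0.076  y -0.170..-0.069
x 0.56 n171 z 0.021..0.078  y -0.167..-0.067
x 0.57 n177 z -0.001..0.077  y -0.179..-0.066
x 0.58 n170 z 0.011..0.076  y -0.165..-0.064
x 0.59 n170 z -0.001..0.078  y -0.176..-0.063
x 0.60 n174 z 0.007..0.078  y -0.162..-0.062
x 0.61 n163 z -0.003..0.077  y -0.174..-0.062
x 0.62 n176 z -0.001..0.076  y -0.171..-0.059
x 0.63 n157 z -0.004..0.076  y -0.172..-0.059
x 0.64 n69 z -0.002..0.074  y -0.169..-0.082
x 0.66 n7 z -0.003..0.002  y -0.167..-0.106
```

View pics/wr1.png

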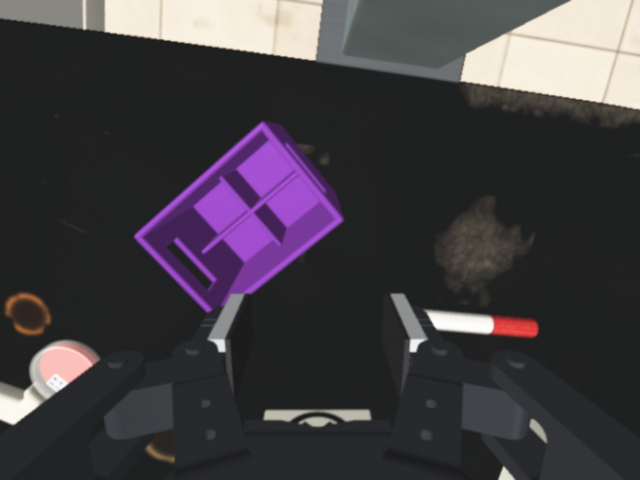

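The wrist view shows a dark ring arc on the right crate's underside at (318,415), so it looks stamped. The left one is out of view. I'll confirm by looking at the left underside the same way, next to a crop of the top view.

```bash
python3 -m handwheel '[[[-0.008,0.032,0,0],[-0.008,0.032,0,0],[-0.008,0.032,0,0],[-0.008,0.032,0,0]]]'>/dev/null
python3 -m handwheel '[[[-0.008,0.032,0,0],[-0.008,0.032,0,0],[-0.008,0.032,0,0],[-0.008,0.032,0,0],[0,0,0,0]]]'
python3 - <<'E'
from h import *
snap('wrist','wr2'); a=cv2.imread('pics/wr2.png')[340:480,150:450]; b=cv2.imread('pics/wr1.png')[340:480,150:450]; c=cv2.imread('pics/top1.png')[160:310,200:420]
top=np.hstack([cv2.resize(a,(400,187)),cv2.resize(b,(400,187))])
c=cv2.resize(c,None,fx=2.7,fy=2.7,interpolation=cv2.INTER_CUBIC); c=cv2.copyMakeBorder(c,0,0,0,800-c.shape[1],0)
o=np.vstack([top,c])[:600]; cv2.imwrite('pics/cmp.png',o); print(o.shape)
E
```

```text
time_s: 8.15
position: [0.394, 0.1216, 0.1903]
tool_rot: [[-0.99, -0.139, 0.001], [-0.139, 0.99, 0.001], [-0.001, 0.001, -1.0]]
ft_force: [-0.4, 0.6, -0.1]
grip_width: 0.0517
(592, 800, 3)
```

View pics/cmp.png

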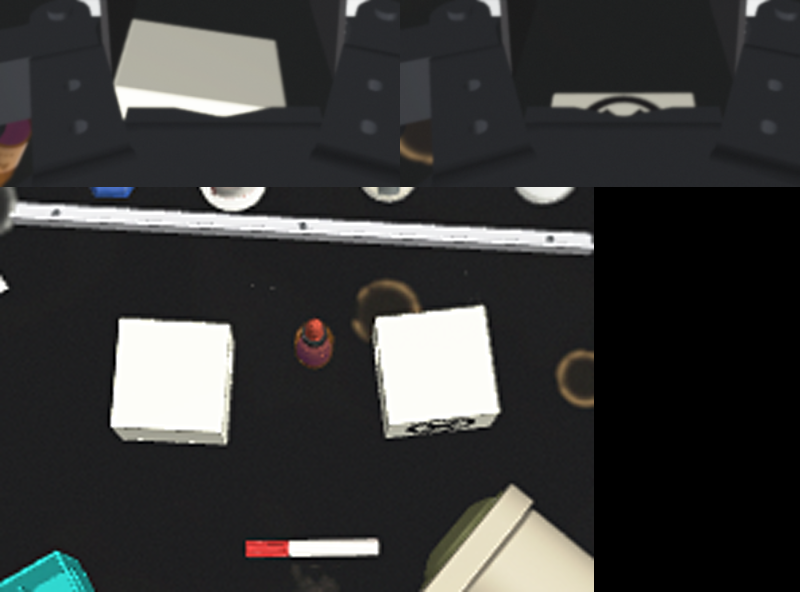

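The left underside is plain white (top-left panel). The right one carries the ring (top-right panel, and in the top crop at (440,427)), so the right crate is the one to push. Its top-face corners in the crop are (376,318),(485,306),(497,411),(383,423).

```bash
python3 - <<'E'
from h import *
f=lambda L:(np.array(L,float)-[0,187])/2.7+[200,160]
p=px2w('top',f([(376,318),(485,306),(497,411),(383,423)]),z=.07);print(p.round(3).tolist(),p.mean(0).round(3))
print([round(np.linalg.norm(p[i]-p[i-1]),3) for i in range(4)])
e=(p[0]-p[1])+(p[3]-p[2]); print(np.degrees(np.arctan2(-e[0],e[1])))
e=(p[0]-p[3])+(p[1]-p[2]); print(np.degrees(np.arctan2(e[1],e[0])))
d=np.load('pics/top1_d.npy')
w=px2w('top',[(x,y) for y in range(190,270) for x in range(320,400)],depth=d)
m=w[(w[:,2]>.06)&(w[:,2]<.085)&(w[:,1]<-.03)&(w[:,0]>.5)]
print(len(m),cv2.minAreaRect(m[:,:2].astype(np.float32)),m[:,2].mean())
E
```

```text
[[0.636, -0.06, 0.07], [0.649, -0.159, 0.07], [0.552, -0.17, 0.07], [0.539, -0.068, 0.07]] [ 0.594 -0.114  0.07 ]
[np.float64(0.097), np.float64(0.1), np.float64(0.098), np.float64(0.103)]
7.36600890329702
5.174425428955502
1682 ((0.5941264629364014, -0.11416207998991013), (0.10175154358148575, 0.10025603324174881), 7.632089614868164) 0.07091687491273031
```

```bash
python3 -m handwheel '[[[-0.0093,-0.0325,0,0],[-0.0093,-0.0325,0,0],[-0.0093,-0.0325,0,0],[-0.0093,-0.0325,0,0]]]' >/dev/null
python3 -m handwheel '[[[-0.0093,-0.0325,0,0],[-0.0093,-0.0325,0,0],[-0.0093,-0.0325,0,0],[-0.0093,-0.0325,0,0],[0,0,0,0]]]'
python3 -m handwheel '[[[0,0,0.038,0],[0,0,0.038,0],[0,0,0.038,0],[0,0,0.038,0],[0,0,0,0]]]'
python3 -m handwheel '[[[-0.005,0,0,0],[-0.005,0,0,0],[-0.005,0,0,0],[-0.005,0,0,0],[-0.005,0,0,0]]]'
```

```text
time_s: 8.95
position: [0.5038, -0.1369, 0.1898]
tool_rot: [[-0.992, -0.129, 0.001], [-0.129, 0.992, -0.002], [-0.001, -0.002, -1.0]]
ft_force: [-0.7, 0.5, -0.1]
grip_width: 0.0514
time_s: 9.37
position: [0.4988, -0.1302, 0.0325]
tool_rot: [[-0.991, -0.132, -0.01], [-0.132, 0.991, 0.005], [0.01, 0.007, -1.0]]
ft_force: [-1.2, 0.9, -0.1]
grip_width: 0.0514
time_s: 9.78
position: [0.5278, -0.1279, 0.0399]
tool_rot: [[-0.991, -0.133, 0.003], [-0.133, 0.991, -0.001], [-0.003, -0.002, -1.0]]
ft_force: [-0.2, -0.2, -0.3]
grip_width: 0.0509
```

```bash
python3 -m handwheel '[[[0,0.005,0,0],[0,0,0,0],[-0.004,0,0,0],[-0.004,0,0,0],[-0.004,0,0,0]]]'
python3 -m handwheel '[[[-0.005,0,0,0.012],[-0.005,0,0,0.012],[-0.005,0,0,0.012],[-0.005,0,0,0.012],[-0.005,0,0,0.012]]]'
python3 -m handwheel '[[[-0.005,0,0,0.012],[-0.005,0,0,0.012],[-0.005,0,0,0.012],[-0.005,0,0,0.012],[-0.005,0,0,0.012]]]'
python3 - <<'E'
from h import *
snap('top','top2'); d=np.load('pics/top2_d.npy'); im=np.load('pics/top2_i.npy').astype(int)
px=[(x,y) for y in range(150,270) for x in range(320,400) if im[y,x].min()>140]
w=px2w('top',px,depth=d)
m=w[(w[:,2]>.06)&(w[:,2]<.085)&(w[:,1]<-.03)&(w[:,0]>.5)]
print(len(m),cv2.minAreaRect(m[:,:2].astype(np.float32)),m[:,2].mean())
im=cv2.imread('pics/top2.png')[150:290,290:430]
cv2.imwrite('pics/top2c.png',cv2.resize(im,None,fx=4,fy=4,interpolation=cv2.INTER_CUBIC))
E
```

```text
time_s: 10.2
position: [0.5378, -0.1211, 0.0384]
tool_rot: [[-0.991, -0.133, -0.001], [-0.133, 0.991, 0.0], [0.001, 0.0, -1.0]]
ft_force: [-1.9, -0.7, 0.5]
grip_width: 0.051
time_s: 10.62
position: [0.5631, -0.1183, 0.0382]
tool_rot: [[-0.997, -0.072, -0.0], [-0.072, 0.997, 0.0], [0.0, 0.0, -1.0]]
ft_force: [-1.7, -0.1, 0.7]
grip_width: 0.051
time_s: 11.03
position: [0.588, -0.1171, 0.0383]
tool_rot: [[-1.0, -0.012, -0.0], [-0.012, 1.0, 0.0], [0.0, 0.0, -1.0]]
ft_force: [-2.3, -0.0, 0.1]
grip_width: 0.0511
79 ((0.742530882358551, -0.12697657942771912), (0.09631608426570892, 0.16663098335266113), 0.514413595199585) 0.07140125798953718
```

View pics/top2c.png

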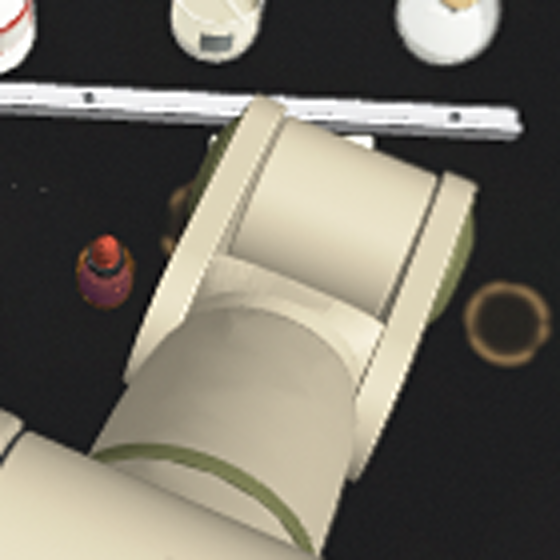

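The arm hides most of the crate. Its far corners, at crop (212,135) and (373,137), show it turning with the tool and short of the rail. Continue to the rail's angle, then push on gently until contact.

```bash
python3 -m handwheel '[[[-0.005,0,0,0.0125],[-0.005,0,0,0.0125],[-0.004,0,0,0.0125],[-0.003,0,0,0.0125],[0,0,0,0]]]'
python3 -m handwheel '[[[-0.003,0,0,0],[-0.003,0,0,0],[-0.002,0,0,0],[0,0,0,0]]]'
```

```text
time_s: 11.5
position: [0.6052, -0.1173, 0.0383]
tool_rot: [[-0.999, 0.037, 0.001], [0.037, 0.999, -0.0], [-0.001, -0.0, -1.0]]
ft_force: [-0.1, -0.4, -0.7]
grip_width: 0.0511
time_s: 11.83
position: [0.613, -0.1176, 0.0384]
tool_rot: [[-0.999, 0.036, 0.001], [0.036, 0.999, -0.0], [-0.001, -0.0, -1.0]]
ft_force: [-0.3, 0.4, 0.5]
grip_width: 0.0511
```

```bash
python3 -m handwheel '[[[-0.001,0,0,0],[-0.001,0,0,0],[-0.001,0,0,0]]]' | grep -E "pos|force"
python3 -m handwheel '[[[-0.001,0,0,0],[-0.001,0,0,0]]]'| grep -E "pos|force"
```

```text
position: [0.6142, -0.1174, 0.0382]
ft_force: [-11.1, 0.3, 3.9]
position: [0.6145, -0.1173, 0.0381]
ft_force: [-21.3, -0.7, 10.8]
```

Firm contact at TCP x 0.6143 (21 N, no side force). Back off and check.

```bash
python3 -m handwheel '[[[0.003,0,0,0],[0.003,0,0,0],[0.01,0,0,0],[0.03,0,0,0],[0.03,0,0,0]]]' | grep -E "pos|force"
python3 -m handwheel '[[[0,0,-0.04,0],[0,0,-0.04,0],[0,0,-0.04,0],[0.04,0,-0.01,0],[0.04,0,0,0]]]' >/dev/null
python3 -m handwheel '[[[0.04,0,0,0],[0.04,0,0,0],[0.01,0,0,0],[0,0,0,0],[0,0,0,0]]]' | grep -E "time|pos|force"
python3 - <<'E'
from h import *
snap('top','top3'); d=np.load('pics/top3_d.npy'); im=np.load('pics/top3_i.npy').astype(int)
for n,(u0,u1,v0,v1) in dict(R=(320,400,180,270),L=(230,300,190,280)).items():
    w=px2w('top',[(x,y) for y in range(v0,v1) for x in range(u0,u1)],depth=d)
    m=w[(w[:,2]>.06)&(w[:,2]<.085)&(w[:,0]>.5)&(abs(w[:,1])>.03)&(w[:,0]<.76)]
    print(n,len(m),cv2.minAreaRect(m[:,:2].astype(np.float32)),m[:,2].mean(), np.linalg.lstsq(np.c_[m[:,:2],np.ones(len(m))],m[:,2],rcond=None)[0].round(3))
a=cv2.imread('pics/top3.png')[160:240,310:430]; b=cv2.imread('pics/top3.png')[150:310,160:480]
cv2.imwrite('pics/fin.png',np.vstack([cv2.resize(a,(480,320),interpolation=cv2.INTER_CUBIC),cv2.resize(b,(480,240))]))
E
```

```text
position: [0.5413, -0.1149, 0.0383]
ft_force: [-0.2, -0.3, -0.4]
time_s: 13.5
position: [0.3725, -0.1093, 0.1689]
ft_force: [1.0, 0.4, 0.3]
R 1373 ((0.6692555546760559, -0.12034629285335541), (0.10005426406860352, 0.08614454418420792), 88.05043029785156) 0.07095413410611784 [ 0.013 -0.004  0.062]
L 1683 ((0.5803204774856567, 0.12525029480457306), (0.1004272997379303, 0.10083450376987457), 87.8861312866211) 0.0708889938835817 [ 0.004 -0.     0.069]
```

View pics/fin.png

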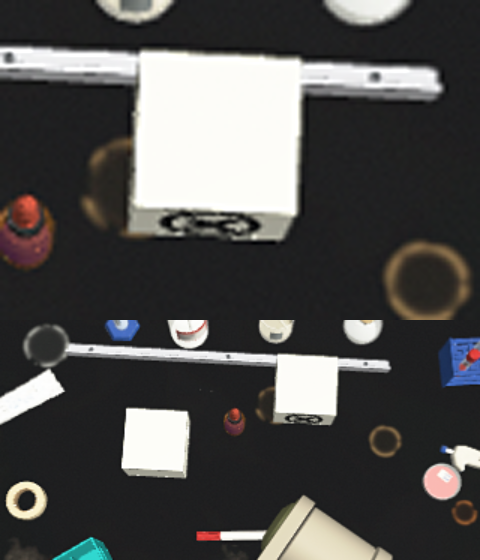

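Final view: the stamped crate lies on its side, mouth at the rail, with the ring visible at (210,223). The other lies at x 0.53 to 0.63, as it fell. Fitted yaw is -1.95° against the rail's -2.2°, both top faces are level at 71 mm, and the bystanders are where they were.

```bash
python3 - <<'E'
from h import *
d=np.load('pics/top3_d.npy')
w=px2w('top',[(x,y) for y in range(165,270) for x in range(320,400)],depth=d)
m=w[(w[:,2]>.06)&(w[:,2]<.085)&(w[:,0]>.5)&(w[:,0]<.76)]
print(cv2.minAreaRect(m[:,:2].astype(np.float32)))
f=lambda a,b:px2w('top',np.array([a,b],float),z=0)
o=np.load('pics/top0_d.npy')
for n,dd in(('before',o),('after',d)):
    w=px2w('top',[(x,y) for y in range(160,240) for x in range(295,340)],depth=dd); k=w[(w[:,2]>.03)&(w[:,2]<.12)&(w[:,0]<.66)&(abs(w[:,1]+.004)<.03)];print(n,'dropper',k[:,:2].mean(0).round(4))
print(env.close_job())
E
```

```text
((0.6754930019378662, -0.09197728335857391), (0.10792046040296555, 0.16313020884990692), 3.2302539348602295)
before dropper [ 0.6154 -0.0028]
after dropper [ 0.6152 -0.0028]
the job is handed in; nothing more can be done
None
```

I tipped both white crates onto their far sides with a high two-finger push. The right-hand one carried the stamp; the left underside was bare. I then pushed the stamped crate along the worktop, turning it about 9.5° on the way to match the rail, until its mouth met the rail. The arm backed clear and I handed the job in at about 13.6 s.

**Last checks**
- **Contact:** the push ended against the rail at about 21 N, with almost no side force.
- **Squareness:** the crate's yaw was −1.95° and the rail's about −2.2°.
- **Tipped crates:** both were lying flat, with their top faces 71 mm up. The unstamped crate was still where it fell.
- **Bystanders:** the dropper's measured position changed by 0.2 mm. The marker, tape roll and petri dish looked unmoved in the final picture.

**Checks that failed or disagreed**
- **Gap to the rail:** the camera put the mouth about 2 mm short of the rail. That is within the calibration error, and I took the contact force as the better evidence.
- **Last rectangle fit:** my final fit of the stamped crate (108 × 163 mm, 3.2°) disagreed with the earlier one. It probably took in other things in the picture window, so I disregarded it. The earlier fit was cut off on the mouth side, so it gives the yaw but not the crate's full length.

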